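# Load the roasting plate under the roaster and set its click timer

## Robot

A 6-joint arm with a two-finger parallel gripper is mounted at the origin on the work surface. World frame = base frame: x ahead of the robot, y to its left, z up, the work surface at z = 0. Lengths are in m, angles in rad, forces in N, time in s.
With the tool pointing down it reaches from about 0.3 to 0.775 m from the base axis. Payload 14.6 kg.
Tool frame: the origin (TCP) lies at the very end of the fingers, on their centre line; the grasp point (between the pads) lies 19 mm behind it; z points along the fingers, y is the line along which they close (so a half turn about z gives the same grasp; the last joint's range is limited). The gripper opens to 94 mm and grips with 3 to 60 N. Pads are 16 mm wide; open, the fingers measure 119 mm over their backs; the gripper's body (75 mm by 177 mm) begins 78 mm behind the grasp point.
Start: joints at [1.062, 0.3, 1.521, -0, 1.321, -0.067], TCP at [0.235, 0.497, 0.205] pointing down, gripper open.
Joint ranges: [-3.03, 3.03], [-0.79, 2.21], [0.23, 2.52], [-1.04, 4.18], [0, 3.07], [-2.55, 2.55]. Speed limits (rad/s): [2.22, 2.22, 2.57, 3.14, 3.14, 3.14].

## Interface

Orientations are given as [roll, pitch, yaw] about the fixed x, y, z axes, in that order (R = Rz(yaw) Ry(pitch) Rx(roll)).
In Python, from station import ctrl gives the robot as it stands.
- The arm moves only by the tool move_arm, never from a script. Its argument "increments" is a list of rows, each a list of 7 numbers: the opening, from 0 (shut) to 1 (fully open), then the shift along the tool's x, y, z in units of 50 mm (1.0 is 50 mm), then the turn, a rotation vector about the tool's x, y, z in rad. In form: [[claw, tx, ty, tz, rx, ry, rz], ...]. A call has 1 to 20 rows; each row shifts and turns the commanded pose from where the row before left it, along the tool's axes as they then stand; what a row does not reach is not made up. A row lasts 1/10 s, in which the tool goes at most 50 mm and 8.59 degrees, less where a joint would pass 70% of its speed; a pose out of reach is approached as far as the arm can. A call is refused whole if a number of a shift passes 1 or a number of a turn 0.15, either way. A call with a gripper value outside its range is refused whole. The fingers move at their own pace and stop on an object; "force" is the grip in N (left out, the last holds). Time passes only in rows, so rows that do not move let the fingers close. It gives the time, the measured TCP pose, the force, the opening and the grip force at its end, in the units of the state.
- ctrl.get_obs(): the state, without advancing time (a new reading comes with each control period).
- ctrl.camera(name): name is "scene" or "top"; returns a dict with "color" (420x560x3 uint8, blue, green, red), "K" (3x3 intrinsics, pixels), "distortion" ([k1, k2, p1, p2, k3] as OpenCV has them; the pictures are not rectified), "pose" (4x4, takes a point from camera to world coordinates). Camera axes: x right, y down, z forward; pixel columns grow to the right and rows downward; lengths in m; the calibration is good to about 2 mm. A picture is of the moment at which its call begins. There is no depth.
- ctrl.hand_in(): hands the job in; it is judged then, once.
Trained networks look in a picture, given as the dict that the camera call returned (one of the last four; its "shot" number tells which), for a name from the list of things; names that differ only in an ending like _2 or _b are one class to them, and where a whole thing is asked for, a point or a joint stands for the part that bears it (a point fixed in the world has none). Each returns a list of dicts, best first, with "conf" (0 to 1); they miss things now and then, are a little off and sometimes report something else, mostly with a low value. They report only what shows in the picture. A call takes as long as a camera call. They do not tell look-alikes from the thing itself.
- ctrl.cut_out(name, picture): "mask" (420x560 bool, what is visible of it) and "centre" ([row, column] in pixels, amid what is visible of it).
The state is a dict: "time_s": time; "qpos": joint angles; "joint_vel": joint speeds; "tau": joint torques, N m; "ee_pos": TCP position; "eef_rot": TCP orientation; "force": force on the tool from outside, world axes, zero at the start; "moment": the same for the moment, N m; "grip_width": finger opening in m; "grip_force": force on a finger pad.
Only numpy, scipy, OpenCV 4.12 (cv2) and the standard library are available. Lean on these libraries where they do the work, as an engineer would, in place of code of your own. Each camera call takes 0.05 s, during which the arm holds its last target. There are 200 camera calls.

## Task

Slide the round aluminium roasting plate flat along the table into the green roaster, under its hood without touching the hood, until it is fully home against the two stop posts at the back. Then turn the timer dial on top of the roaster clockwise, click by click, until its red-striped pointer rests at the large red mark, without running past it. Leave everything else on the table where it is.

Things in the scene. Friction and masses are not known exactly. Their poses are not given: they have to be found in the camera images.
- roaster: Fixed green table-top roaster: a hood on two side walls, open at front and back. Origin on the table; +x points in through the mouth (the way the plate goes), +y left when looking in, z up. Side walls from x = -50 to +85 mm leave a 204 mm wide gap (inner faces y = +-102 mm). Two stop posts, 16 mm diameter, stand from table to hood at x = +48.4, y = +-50 mm.
- plate: The loose roasting plate; origin at the centre of its underside (see plate_center).
- hood: The roaster's green hood, same origin and axes as the roaster: a box from x = -50 to +85 mm, y = +-118 mm, its underside 55 mm and its top 105 mm above the table.
- home (a point): Where the plate's centre is when the plate is fully home against both stop posts: x = -30 mm, y = 0 in the roaster's frame, 12 mm above the table. Axes as the roaster's. The plate then still sticks out 65 mm in front of the hood.
- plate_center (a point): Centre, half-way up, of the loose round aluminium roasting plate: a flat open pan of 170 mm diameter, 24 mm high, upright outer wall 4 mm thick, 0.25 to 0.5 kg, lying on the table outside the mouth. This point is 12 mm above the table.
- dial_axis (a point): Point on the upright axis of the timer dial on the hood (x = +17.5, y = 0 mm in the roaster's frame), 141 mm above the table, half-way up its grip bar. The dial: a black disc of 100 mm diameter, top face 125 mm above the table, and across it an aluminium bar 96 mm long, 14 mm wide, standing 32 mm up from the disc (top 157 mm above the table), which can be pushed round from its side.
- pointer (a point): Point in the middle of the bar near its pointing end (the end with the red stripe on top), 45 mm from the dial's axis, half-way up the bar (141 mm above the table); it goes round with the dial.
- red_mark (a point): Centre of the large red mark (11 mm wide) on top of the hood beside the dial, 60.5 mm from the dial's axis, 105 mm above the table: position 6 of the dial. The other positions 0 to 8 have small white marks, 30 degrees apart.
- dial (a joint): Timer dial angle, rad, growing clockwise from above. A click every 0.5236 rad (30 degrees): positions 0 to 8 at 0, 0.524, ... 4.189, end stops just beyond; the red mark is position 6, at 3.142. Starts in one of positions 0 to 3. Past half-way between two clicks the dial snaps by itself into the next. Needs about 5 N pushed sideways 40 mm from the axis.
- cup_a_mid (a point): Blue cup on the tray, 68 mm wide, 62 mm high; its middle. Bystander.
- cup_b_mid (a point): Terracotta cup on the tray, 68 mm wide, 62 mm high; its middle. Bystander.
- cup_c_mid (a point): Green cup on the tray, 68 mm wide, 62 mm high; its middle. Bystander. The fixed square tin tray (224 mm, rim 22 mm high) has a folded fan clipped to its far rim.
- canister_mid (a point): Red plastic canister with twist cap on the tray, 76 mm wide, 130 mm high; its middle. Bystander.
- tea_jar_mid (a point): Amber glass jar with wooden cap, 84 mm wide, 150 mm high, on the table; its middle. Bystander.
- kettle_mid (a point): Copper kettle, 150 mm wide (230 mm with its spout), 170 mm high; a point on its axis 60 mm above the table. Bystander.
- scoop_mid (a point): Wooden spoon 200 mm long lying on the table; a point 10 mm above its origin. Bystander.
Things that resemble listed ones, but are neither listed nor needed, are in the scene too. Of the things that look like the plate, take the one that is farthest to the robot's right at the start.

How it is judged:
On the way, in this order (a step that is already met when the one before it is completed fails the run):
1. the plate lies flat, fully home against the two stop posts (horizontal distance between plate_center and home below 0.008 m and angle between plate_center's own z axis and vertical below 0.06 rad), for 0.2 s.
2. the dial rests in the click at the red mark (value of joint dial between 3 and 3.28 rad), for 0.3 s.
At the end, for the whole second after the job is handed in: The plate lies flat with its centre within 8 mm of the home point, and the dial rests within 0.14 rad of position 6 (the red mark, 3.142 rad) (all of step 1 and all of step 2); the robot touches nothing.
It fails at once if the plate strikes the hood (over 1 N) (contact force between plate and hood above 1 N).
It fails at once if the plate is lifted off the table (over 15 mm) or tipped (over 0.2 rad) (height (world z) of plate_center above 0.027 m or angle between plate_center's own z axis and vertical above 0.2 rad).
It fails at once if the dial runs past the red mark (beyond 3.45 rad, over half-way to the next click) (value of joint dial above 3.45 rad).
It fails at once if a bystander is moved over 20 mm (distance of any of cup_a_mid, cup_b_mid, cup_c_mid, canister_mid, tea_jar_mid, kettle_mid, scoop_mid from where it was at the start of the episode above 0.02 m).
It also fails if it takes over 72 s, if anything falls off the work surface, if the arm or the gripper's body presses on something with over 40 N, if the wrist force passes 120 N, or if a joint passes its speed limit or range.

## Working session

There is one attempt and no reset: what is moved stays moved. The work goes in short steps, Python scripts to look and compute and a tool call to move; the robot and the scene stay as the last step left them, time stands still between calls to the robot, and variables do not carry over. Pictures are saved under pics/ and viewed, at most 10 in all, crops included, and the job is handed in when it is done.

Besides the shell and the picture viewer there is one more tool, called after "Call:" as name(argument=value, ...), one argument or row to a line, values as JSON. move_arm: Moves the arm, as the interface text tells. Its arguments: {"type":"object","properties":{"increments":{"type":"array","items":{"type":"array","items":{"type":"number"}}},"force":{"type":"number"}},"required":["increments"]}

```bash
mkdir -p pics; cat > h.py <<'E'
import numpy as np, cv2
from station import ctrl
def px2w(p,uv,z):
    K=np.array(p["K"],float);D=np.array(p["distortion"],float);T=np.array(p["pose"])
    q=cv2.undistortPoints(np.array(uv,float).reshape(-1,1,2),K,D).reshape(-1,2)
    d=np.c_[q,np.ones(len(q))]@T[:3,:3].T
    return T[:3,3]+d*((z-T[2,3])/d[:,2])[:,None]
def w2px(p,X):
    T=np.linalg.inv(np.array(p["pose"]))
    return cv2.projectPoints(np.array(X,float).reshape(-1,1,3),cv2.Rodrigues(T[:3,:3])[0],T[:3,3],np.array(p["K"],float),np.array(p["distortion"],float))[0].reshape(-1,2)
E
python3 - <<'E'
from h import *
for n in("scene","top"):
    p=ctrl.camera(n); cv2.imwrite(f"pics/{n}0.png",p["color"]); print(n,np.round(p["pose"],3).tolist())
    for k,z in(("plate",.012),("roaster",.05),("dial_axis",.141),("pointer",.157),("red_mark",.105),("kettle_mid",.06),("tea_jar_mid",.075),("scoop_mid",.01),("canister_mid",.065),("cup_a_mid",.03)):
        for r in ctrl.cut_out(k,p):
            c=r["centre"]; print(k,round(r["conf"],2),np.round(c),r["mask"].sum(),px2w(p,[c[::-1]],z).round(3)[0])
print(ctrl.get_obs())
E
```

```text
scene [[-0.76, 0.402, -0.511, 1.232], [0.65, 0.448, -0.614, 0.851], [-0.018, -0.798, -0.602, 0.938], [0.0, 0.0, 0.0, 1.0]]
plate 0.64 [200. 265.] 1271 [ 0.466 -0.149  0.012]
plate 0.45 [238. 316.] 3877 [0.473 0.119 0.012]
roaster 0.66 [235. 316.] 3882 [0.494 0.141 0.05 ]
roaster 0.4 [235. 200.] 454 [ 0.768 -0.101  0.05 ]
dial_axis 0.6 [238. 316.] 3788 [0.577 0.224 0.141]
pointer 0.91 [223. 322.] 753 [0.534 0.201 0.157]
red_mark 0.77 [235. 317.] 3923 [0.538 0.187 0.105]
red_mark 0.68 [306. 278.] 3028 [0.794 0.311 0.105]
kettle_mid 0.92 [306. 278.] 3057 [0.771 0.282 0.06 ]
tea_jar_mid 0.86 [157. 206.] 774 [ 0.512 -0.456  0.075]
scoop_mid 0.64 [308. 387.] 493 [0.528 0.45  0.01 ]
canister_mid 0.86 [218. 224.] 958 [ 0.669 -0.106  0.065]
cup_a_mid 0.73 [213. 206.] 279 [ 0.679 -0.209  0.03 ]
cup_a_mid 0.27 [238. 314.] 3893 [0.492 0.131 0.03 ]
top [[0.015, -0.986, 0.167, 0.305], [-1.0, -0.011, 0.025, -0.03], [-0.022, -0.167, -0.986, 1.415], [0.0, 0.0, 0.0, 1.0]]
plate 0.65 [237. 333.] 3154 [ 0.472 -0.155  0.012]
plate 0.37 [212. 117.] 606 [0.534 0.444 0.012]
roaster 0.94 [221. 214.] 5152 [0.
[... 633 characters left out ...]
52.] 527 [ 0.678 -0.208  0.03 ]
{'time_s': 1.1, 'qpos': array([ 1.06241570e+00,  2.99902219e-01,  1.52098741e+00,  1.97408804e-06,
        1.32073255e+00, -6.66215909e-02]), 'joint_vel': array([-0.00083728, -0.0001033 ,  0.00053201,  0.00080609, -0.00082525,
       -0.00014942]), 'tau': array([-1.29437226e-04, -5.31667471e+01, -3.52917409e+01,  7.08950800e-02,
        2.13131838e-02,  3.65598316e-05]), 'ee_pos': array([0.23514809, 0.49718281, 0.20544969]), 'eef_rot': array([-3.14156331e+00, -3.87454241e-06,  2.69983313e+00]), 'force': array([-0.19284995,  1.45753293, -0.24690664]), 'moment': array([ 0.01178468, -0.05103166, -0.02303062]), 'grip_force': 0.0, 'grip_width': 0.09374231427077623}
```

View pics/scene0.png

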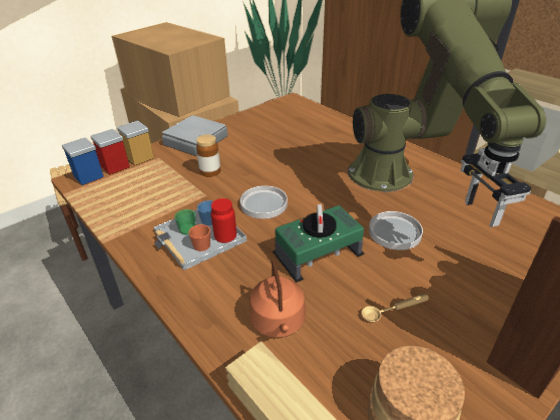

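View pics/top0.png

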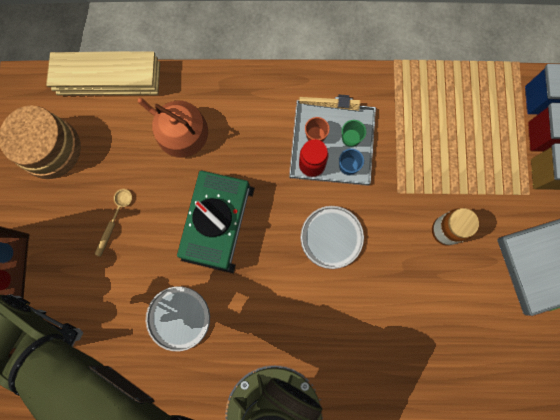

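Plate candidates in the top picture: dish A at (332,237), at y≈-0.155, which is farthest right, and dish B at (178,318), at y≈+0.25. I choose A. The roaster is at (214,221), with the dial's bar running from its red tip near (200,205) to (226,228), and the red mark near (235,212). Next I take a close crop to check the plate and which side the mouth is on.

```bash
python3 - <<'E'
import cv2,numpy as np
t=cv2.imread("pics/top0.png")[155:280,165:375]; s=cv2.imread("pics/scene0.png")[180:280,230:380]
a=cv2.resize(t,(756,450),interpolation=cv2.INTER_CUBIC)[:, :380]
b=cv2.resize(s,None,fx=2.8,fy=2.8,interpolation=cv2.INTER_CUBIC)
c=np.zeros((450,800,3),np.uint8);c[:,:380]=a;c[:280,380:800]=b[:, :420]
cv2.imwrite("pics/crop.png",c)
E
```

```text
(no output)
```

View pics/crop.png

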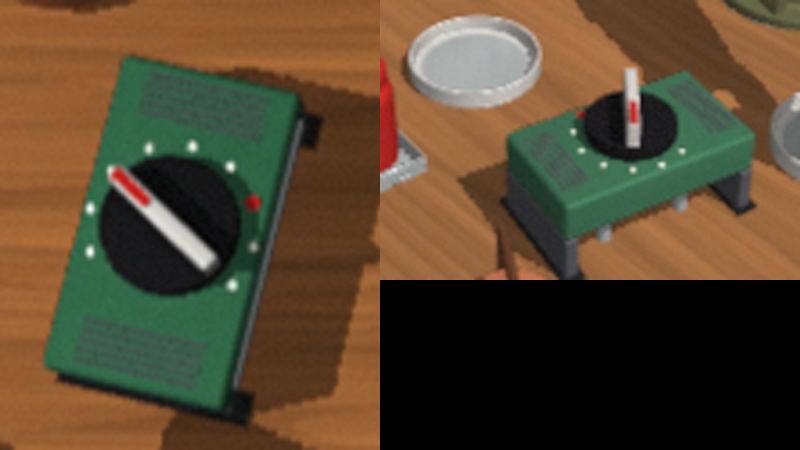

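Dish A is the round pan with a rim, lying to the robot's right. In the scene view, two grey posts show under the hood on the camera (+y) side, so the mouth faces -y, towards dish A. The pointer is at the 3rd mark (position 2) and red is the 7th (position 6), so I need four clicks clockwise. Next I fit the poses.

```bash
cat > fit.py <<'E'
from h import *
from scipy.optimize import minimize
def hull(p,X):
    m=np.zeros((1680,2240),np.uint8); h=cv2.convexHull((w2px(p,X)*4+1.5).astype(np.float32))
    cv2.fillConvexPoly(m,h.round().astype(np.int32),1); return m
def fit(views,model,x0,step):
    def cost(x):
        c=0
        for p,M in views:
            m=hull(p,model(x)); c+=1-(m&M).sum()/(m|M).sum()
        return c
    s=np.vstack([x0]+[np.array(x0)+np.eye(len(x0))[i]*step[i] for i in range(len(x0))])
    r=minimize(cost,x0,method="Nelder-Mead",options=dict(initial_simplex=s,xatol=2e-4,fatol=1e-4,maxiter=150)); return r.x,r.fun
def hullmask(mask):
    m=np.zeros((1680,2240),np.uint8); M=cv2.resize(mask.astype(np.uint8),(2240,1680),interpolation=cv2.INTER_NEAREST)
    cs=np.vstack(cv2.findContours(M,0,1)[0]); cv2.fillConvexPoly(m,cv2.convexHull(cs),1); return m
def hood(x):
    B=np.array([[a,b,c] for a in(-.05,.085) for b in(-.118,.118) for c in(.055,.105)])
    c,s=np.cos(x[2]),np.sin(x[2]); return np.c_[x[0]+c*B[:,0]-s*B[:,1],x[1]+s*B[:,0]+c*B[:,1],B[:,2]]
A=np.linspace(0,2*np.pi,60)
def pan(x): return np.vstack([np.c_[x[0]+.085*np.cos(A),x[1]+.085*np.sin(A),0*A+z] for z in(0,.024)])
def biggest(b):
    n,l,st,_=cv2.connectedComponentsWithStats(b.astype(np.uint8)); return l==1+np.argmax(st[1:,4])
def green(p):
    h=cv2.cvtColor(p["color"],cv2.COLOR_BGR2HSV); b=(h[...,0]>60)&(h[...,0]<95)&(h[...,1]>90)&(h[...,2]>25)
    u,v=w2px(p,[.5,.15,.08])[0]; w=np.zeros_like(b); w[int(v)-60:int(v)+60,int(u)-65:int(u)+65]=1
    return biggest(b&w)
def toR(x,P): c,s=np.cos(x[2]),np.sin(x[2]); d=np.array(P)[:2]-x[:2]; return np.array([c*d[0]+s*d[1],-s*d[0]+c*d[1]])
def toW(x,q): c,s=np.cos(x[2]),np.sin(x[2]); return np.array([x[0]+c*q[0]-s*q[1],x[1]+s*q[0]+c*q[1]])
E
python3 - <<'E'
from fit import *
V=[ctrl.camera(n) for n in("scene","top")]
for vs in(V,V[:1],V[1:]):
    r,f=fit([(p,hullmask(green(p))) for p in vs],hood,[.49,.14,1.31],[.02,.02,.1]); print("roaster",r.round(4),round(f,3))
    if vs is V: R=r
pm=[]
for p in V:
    ds=[d for d in ctrl.cut_out("plate",p) if px2w(p,[d["centre"][::-1]],.012)[0][1]<-.05]
    pm.append((p,hullmask(biggest(ds[0]["mask"]))))
for vs in(pm,pm[:1],pm[1:]):
    r,f=fit(vs,pan,[.47,-.155],[.01,.01]); print("plate",r.round(4),round(f,3),"in roaster frame",toR(R,r).round(4))
    if vs is pm: P=r
print("home",toW(R,[-.03,0]),"dial",toW(R,[.0175,0]))
D=toW(R,[.0175,0])
# red pixels in top view
p=V[1];h=cv2.cvtColor(p["color"],cv2.COLOR_BGR2HSV);b=((h[...,0]<6)|(h[...,0]>174))&(h[...,1]>150)&(h[...,2]>80)
n,l,st,c=cv2.connectedComponentsWithStats(b.astype(np.uint8))
for i in range(1,n):
    if 190<c[i][0]<245 and 185<c[i][1]<260:
        for z in(.105,.157):
            w=px2w(p,[c[i]],z)[0][:2]-D; print(st[i],z,"r",np.hypot(*w).round(4),"dir deg",np.degrees(np.arctan2(w[1],w[0])).round(1))
np.savez("pose.npz",R=R,P=P,D=D)
E
```

```text
roaster [0.5022 0.147  1.3576] 0.095
roaster [0.5036 0.1504 1.3847] 0.068
roaster [0.5015 0.1453 1.3611] 0.024
plate [ 0.4721 -0.1506] 0.081 in roaster frame [-0.2972 -0.0336]
plate [ 0.472  -0.1476] 0.029 in roaster frame [-0.2943 -0.0328]
plate [ 0.4725 -0.152 ] 0.03 in roaster frame [-0.2984 -0.0342]
home [0.49585211 0.11764654] dial [0.50590089 0.16407145]
[196 202  10  10  32] 0.105 r 0.0431 dir deg 43.2
[196 202  10  10  32] 0.157 r 0.0303 dir deg 43.0
[233 209   4   4  12] 0.105 r 0.0624 dir deg -70.9
[233 209   4   4  12] 0.157 r 0.0654 dir deg -79.7
```

Call:
move_arm(
  increments=[
    [1,0,0,0,0,0,0.1342],
    [1,0,0,0,0,0,0.1342],
    [1,0,0,0,0,0,0.1342],
    [1,0,0,0,0,0,0.1342],
    [1,0,0,0,0,0,0.1342],
    [1,0,0,0,0,0,0.1342],
    [1,0,0,0,0,0,0.1342],
    [1,0,0,0,0,0,0.1342],
    [1,0,0,0,0,0,0.1342],
    [1,0,0,0,0,0,0.1342],
  ],
)

```text
time_s: 2.3
ee_pos: [0.2352, 0.4972, 0.2054]
eef_rot: [-3.142, 0.0, 1.352]
force: [0.1, 0.1, 0.2]
grip_width: 0.094
grip_force: 0.0
```

Call:
move_arm(
  increments=[
    [1,-0.4,0.21,0,0,0,0],
    [1,-0.69,0.37,0,0,0,0],
    [1,-0.69,0.37,0,0,0,0],
    [1,-0.69,0.37,0,0,0,0],
    [1,-0.69,0.37,0,0,0,0],
    [1,-0.69,0.37,0,0,0,0],
    [1,-0.69,0.37,0,0,0,0],
    [1,-0.69,0.37,0,0,0,0],
    [1,-0.69,0.37,0,0,0,0],
    [1,-0.69,0.37,0,0,0,0],
    [1,-0.69,0.37,0,0,0,0],
    [1,-0.69,0.37,0,0,0,0],
    [1,-0.69,0.37,0,0,0,0],
    [1,-0.69,0.37,0,0,0,0],
    [1,-0.69,0.37,0,0,0,0],
    [1,-0.69,0.37,0,0,0,0],
    [1,-0.69,0.37,0,0,0,0],
    [1,-0.69,0.37,0,0,0,0],
    [1,-0.69,0.37,0,0,0,0],
    [1,-0.69,0.37,0,0,0,0],
  ],
)

```text
time_s: 4.3
ee_pos: [0.4463, -0.2413, 0.2055]
eef_rot: [3.141, 0.0, 1.358]
force: [0.5, -0.3, 0.8]
grip_width: 0.0941
grip_force: 0.0
```

Call:
move_arm(
  increments=[
    [1,-0.3,0.13,0,0,0,0],
    [1,-0.1,0,0.4,0,0,0],
    [1,0,0,0.6,0,0,0],
    [1,0,0,0.6,0,0,0],
    [1,0,0,0.6,0,0,0],
    [1,0,0,0.6,0,0,0],
    [1,0,0,0.5,0,0,0],
    [1,0,0,0.34,0,0,0],
    [1,0,0,0.2,0,0,0],
    [1,0,0,0.1,0,0,0],
    [1,0,0,0,0,0,0],
  ],
)

```text
time_s: 5.4
ee_pos: [0.4484, -0.2603, 0.0085]
eef_rot: [-3.141, -0.0, 1.358]
force: [0.6, 0.4, 0.4]
grip_width: 0.0943
grip_force: 0.0
```

```bash
python3 - <<'E'
from fit import *
Z=np.load("pose.npz");R=Z["R"]
V=[ctrl.camera(n) for n in("scene","top")]
c=[]
for p in V:
    n=w2px(p,[*Z["P"],.02])[0].astype(int); c.append(cv2.resize(p["color"][n[1]-60:n[1]+60,n[0]-65:n[0]+65],(390,360),interpolation=2))
cv2.imwrite("pics/push0.png",np.hstack(c))
o=ctrl.get_obs(); print(o["ee_pos"].round(4),"TCP in roaster",toR(R,o["ee_pos"]).round(4),"plate",toR(R,Z["P"]).round(4))
E
```

```text
[ 0.4487 -0.2607  0.0093] TCP in roaster [-0.4097 -0.034 ] plate [-0.2972 -0.0336]
```

View pics/push0.png

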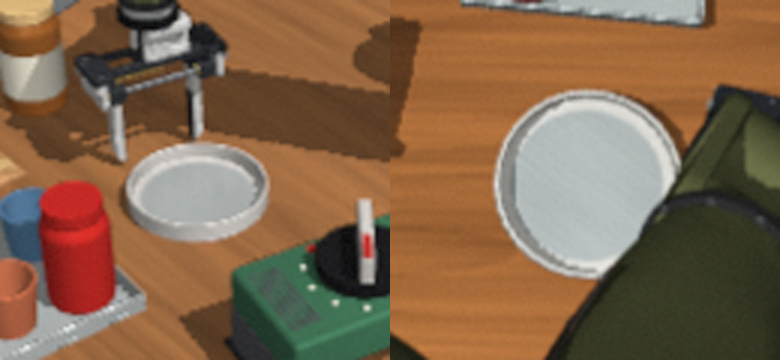

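The fingers straddle the rear of the pan with a gap, and the pan has not moved. Now I push, steering onto the roaster's axis.

Call:
move_arm(
  increments=[
    [1,0.2,0,0,0,0,0],
    [1,0.2,0,0,0,0,0],
    [1,0.15,0,0,0,0,0],
    [1,0.15,0,0,0,0,0],
    [1,0.2,-0.04,0,0,0,0],
    [1,0.2,-0.045,0,0,0,0],
    [1,0.2,-0.045,0,0,0,0],
    [1,0.2,-0.045,0,0,0,0],
    [1,0.2,-0.045,0,0,0,0],
    [1,0.2,-0.045,0,0,0,0],
    [1,0.2,-0.045,0,0,0,0],
    [1,0.2,-0.045,0,0,0,0],
    [1,0.2,-0.045,0,0,0,0],
    [1,0.2,-0.045,0,0,0,0],
    [1,0.2,-0.045,0,0,0,0],
    [1,0.2,-0.045,0,0,0,0],
    [1,0.2,-0.045,0,0,0,0],
    [1,0.2,-0.045,0,0,0,0],
    [1,0.2,-0.045,0,0,0,0],
    [1,0.1,-0.045,0,0,0,0],
  ],
)

```text
time_s: 7.5
ee_pos: [0.4536, -0.0662, 0.0085]
eef_rot: [3.141, -0.0, 1.358]
force: [0.7, -4.2, 2.9]
grip_width: 0.0944
grip_force: 2.2
```

```bash
python3 - <<'E'
from fit import *
Z=np.load("pose.npz");R=Z["R"]
V=[ctrl.camera(n) for n in("scene","top")]
o=ctrl.get_obs(); t=toR(R,o["ee_pos"]); print(o["ee_pos"].round(4),"TCP in roaster",t.round(4))
g=toW(R,t+[.079,0])
for p in V:
    for d in ctrl.cut_out("plate",p):
        w=px2w(p,[d["centre"][::-1]],.012)[0]
        if np.hypot(*(w[:2]-g))<.06:
            r,f=fit([(p,hullmask(biggest(d["mask"])))],pan,g,[.005,.005]); print(d["conf"],"plate",toR(R,r).round(4),round(f,3))
c=[]
for p in V:
    n=w2px(p,[*g,.02])[0].astype(int); c.append(cv2.resize(p["color"][n[1]-75:n[1]+75,n[0]-75:n[0]+75],(390,390),interpolation=2))
cv2.imwrite("pics/push1.png",np.hstack(c))
E
```

```text
[ 0.4533 -0.0663  0.0083] TCP in roaster [-0.2188  0.0027]
0.78 plate [-0.165   0.0008] 0.448
0.58 plate [-0.1325  0.0023] 0.433
```

View pics/push1.png

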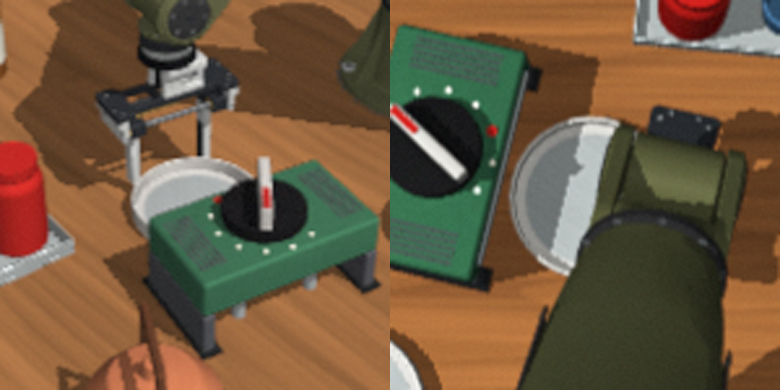

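The pan is cradled between the fingers and centred on the mouth: the scene view shows its front edge just at the hood and well below it. I push straight in.

Call:
move_arm(
  increments=[
    [1,0.1,0.01,0,0,0,0],
    [1,0.2,0.01,0,0,0,0],
    [1,0.2,0.01,0,0,0,0],
    [1,0.2,0.01,0,0,0,0],
    [1,0.2,0,0,0,0,0],
    [1,0.2,0,0,0,0,0],
    [1,0.2,0,0,0,0,0],
    [1,0.2,0,0,0,0,0],
    [1,0.2,0,0,0,0,0],
    [1,0.1,0,0,0,0,0],
    [1,0.1,0,0,0,0,0],
  ],
)

```text
time_s: 8.8
ee_pos: [0.4757, 0.0256, 0.0085]
eef_rot: [3.142, 0.0, 1.358]
force: [-0.2, -2.5, -0.9]
grip_width: 0.0941
grip_force: 1.1
```

Call:
move_arm(
  increments=[
    [1,0.06,0,0,0,0,0],
    [1,0.06,0,0,0,0,0],
    [1,0.06,0,0,0,0,0],
    [1,0.04,0,0,0,0,0],
  ],
)

```text
time_s: 9.2
ee_pos: [0.4779, 0.0361, 0.0084]
eef_rot: [-3.142, 0.0, 1.358]
force: [-0.6, -1.9, -0.7]
grip_width: 0.0937
grip_force: 1.1
```

Call:
move_arm(
  increments=[
    [1,0.03,0,0,0,0,0],
    [1,0.03,0,0,0,0,0],
    [1,0.03,0,0,0,0,0],
  ],
)

```text
time_s: 9.5
ee_pos: [0.4789, 0.0404, 0.0084]
eef_rot: [-3.142, 0.0, 1.358]
force: [-0.4, -2.3, -0.5]
grip_width: 0.0943
grip_force: 1.1
```

Call:
move_arm(
  increments=[
    [1,0.03,0,0,0,0,0],
    [1,0.02,0,0,0,0,0],
  ],
)

```text
time_s: 9.7
ee_pos: [0.4794, 0.0425, 0.0084]
eef_rot: [3.142, 0.001, 1.358]
force: [-1.1, -10.8, 0.2]
grip_width: 0.094
grip_force: 4.7
```

Call:
move_arm(
  increments=[
    [1,0.02,0,0,0,0,0],
    [1,0.01,0,0,0,0,0],
    [1,0,0,0,0,0,0],
    [1,0,0,0,0,0,0],
  ],
)

```text
time_s: 10.1
ee_pos: [0.4794, 0.0428, 0.0084]
eef_rot: [-3.141, 0.002, 1.358]
force: [-3.2, -17.0, 1.7]
grip_width: 0.0937
grip_force: 7.2
```

```bash
python3 - <<'E'
from fit import *
R=np.load("pose.npz")["R"]; o=ctrl.get_obs(); print(o["ee_pos"].round(4),toR(R,o["ee_pos"]).round(4),o["force"].round(1),o["moment"].round(2))
c=[]; g=toW(R,[-.03,0])
for n in("scene","top"):
    p=ctrl.camera(n); n=w2px(p,[*g,.02])[0].astype(int); c.append(cv2.resize(p["color"][n[1]-65:n[1]+65,n[0]-65:n[0]+65],(400,400),interpolation=2))
cv2.imwrite("pics/home.png",np.hstack(c))
E
```

```text
[0.4794 0.0428 0.0084] [-0.1066  0.0002] [ -3.2 -17.    1.7] [-3.24  0.59  0.07]
```

View pics/home.png

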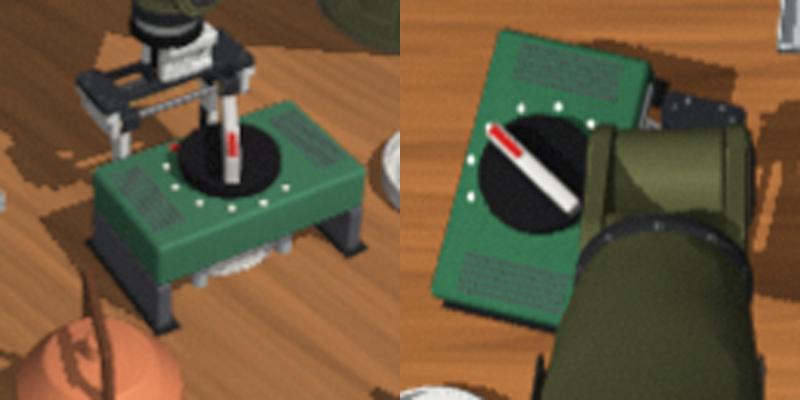

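At 17 N the pan is stopped against the posts, and the scene view shows its front wall between them. I back off and rise, and meanwhile measure the bar's direction from the first top picture.

Call:
move_arm(
  increments=[
    [1,-0.1,0,0,0,0,0],
    [1,-0.3,0,0,0,0,0],
    [1,-0.4,0,0,0,0,0],
    [1,-0.2,0,-0.4,0,0,0],
    [1,0,0,-0.8,0,0,0],
    [1,0,0,-0.8,0,0,0],
    [1,0,0,-0.8,0,0,0],
    [1,0,0,-0.8,0,0,0],
    [1,0,0,-0.5,0,0,0],
    [1,-0.9,0,0,0,0,0],
    [1,-0.9,0,0,0,0,0],
    [1,-0.9,0,0,0,0,0],
    [1,0,0,0,0,0,0],
  ],
)

```text
time_s: 11.5
ee_pos: [0.4397, -0.1401, 0.2136]
eef_rot: [3.141, 0.0, 1.353]
force: [-0.1, 0.2, -0.1]
grip_width: 0.0941
grip_force: 0.0
```

```bash
python3 - <<'E'
from fit import *
R=np.load("pose.npz")["R"]
p=ctrl.camera("top"); cv2.imwrite("pics/top2.png",p["color"])
u=np.array([np.cos(R[2]),np.sin(R[2])]); D=toW(R,[.0175,0])+.002*u; print("D",D.round(4))
for f in("pics/top0.png","pics/top2.png"):
    im=cv2.imread(f); h=cv2.cvtColor(im,cv2.COLOR_BGR2HSV)
    n=w2px(p,[*D,.157])[0]; yy,xx=np.mgrid[:420,:560]; near=np.hypot(xx-n[0],yy-n[1])<26
    b=near&((h[...,2]>120)&((h[...,1]<60)|(((h[...,0]<6)|(h[...,0]>174))&(h[...,1]>120))))
    k=biggest(cv2.morphologyEx(b.astype(np.uint8),cv2.MORPH_CLOSE,np.ones((3,3)))); w=px2w(p,np.c_[xx[k],yy[k]],.157)[:,:2]
    c=w.mean(0); U,S,Vt=np.linalg.svd(w-c,full_matrices=False); t=(w-c)@Vt[0]
    print(f,k.sum(),"centre",c.round(4),"len",np.ptp(t).round(4),"deg",np.degrees(np.arctan2(Vt[0,1],Vt[0,0])).round(1))
for d in ctrl.cut_out("plate",p): print(d["conf"],px2w(p,[d["centre"][::-1]],.012)[0].round(4))
o=ctrl.get_obs(); print(o["ee_pos"],o["eef_rot"],o["qpos"].round(2))
E
```

```text
D [0.5063 0.166 ]
pics/top0.png 193 centre [0.5054 0.1618] len 0.0968 deg -132.0
pics/top2.png 203 centre [0.505  0.1615] len 0.0984 deg -132.4
[ 0.44047758 -0.1369679   0.21350931] [ 3.14130902e+00 -4.88178655e-04  1.35578858e+00] [-0.38  0.09  1.75  0.    1.3  -0.17]
```

View pics/top2.png

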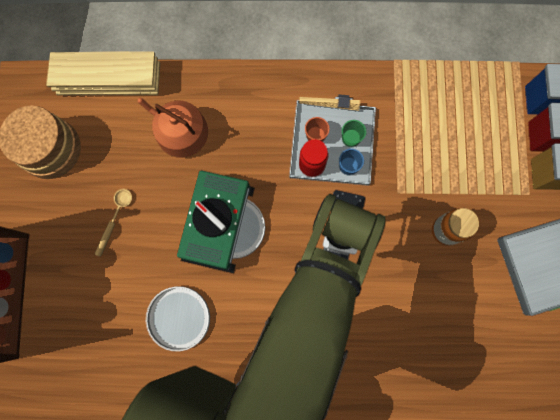

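The top view shows the pan under the hood, with its rim sticking out to about (266,228). The kettle, cups, jar and spoon are where they were. The bar lies at 48°. I move over the dial and then turn the wrist.

Call:
move_arm(
  increments=[
    [1,0.3,0,0,0,0,0],
    [1,0.7,0,0,0,0,0],
    [1,0.75,0,0,0,0,0],
    [1,0.75,0,0,0,0,0],
    [1,0.75,0,0,0,0,0],
    [1,0.75,0,0,0,0,0],
    [1,0.75,0,0,0,0,0],
    [1,0.75,0,0,0,0,0],
    [1,0.5,0,0,0,0,0],
    [1,0.16,0,0,0,0,0],
    [1,0,0,0,0,0,0],
  ],
)

```text
time_s: 12.7
ee_pos: [0.5053, 0.1659, 0.2132]
eef_rot: [-3.141, 0.0, 1.36]
force: [0.5, -0.8, -0.1]
grip_width: 0.0941
grip_force: 0.0
```

Call:
move_arm(
  increments=[
    [1,0,0,0,0,0,-0.146],
    [1,0,0,0,0,0,-0.146],
    [1,0,0,0,0,0,-0.146],
    [1,0,0,0,0,0,-0.146],
    [1,0,0,0,0,0,-0.146],
    [1,0,0,0,0,0,-0.146],
    [1,0,0,0,0,0,-0.146],
    [1,0,0,0,0,0,-0.146],
    [1,0,0,0,0,0,-0.146],
    [1,0,0,0,0,0,-0.146],
    [1,0,0,0,0,0,-0.146],
    [1,0,0,0,0,0,-0.146],
    [1,0,0,0,0,0,-0.146],
    [1,0,0,0,0,0,-0.146],
    [1,0,0,0,0,0,-0.146],
    [1,0,0,0,0,0,-0.146],
    [1,0,0,0,0,0,-0.146],
    [1,0,0,0,0,0,-0.14],
    [1,0,0,0,0,0,0],
  ],
)

```text
time_s: 14.6
ee_pos: [0.5055, 0.1636, 0.2136]
eef_rot: [-3.141, 0.0, -2.302]
force: [-0.1, 0.2, 0.6]
grip_width: 0.0936
grip_force: 0.0
```

Call:
move_arm(
  increments=[
    [1,0,0,0.4,0,0,0],
    [1,0,0,0.5,0,0,0],
    [0.8,0,0,0.4,0,0,0],
    [0.6,0,0,0.2,0,0,0],
    [0.5,0,0,0.12,0,0,0],
    [0.5,0,0,0,0,0,0],
  ],
  force=25,
)

```text
time_s: 15.2
ee_pos: [0.5057, 0.1643, 0.1324]
eef_rot: [3.141, -0.0, -2.305]
force: [0.1, 0.1, 0.2]
grip_width: 0.0655
grip_force: 0.0
```

```bash
python3 - <<'E'
from fit import *
p=ctrl.camera("scene"); n=w2px(p,[.506,.165,.15])[0].astype(int); cv2.imwrite("pics/dial.png",cv2.resize(p["color"][n[1]-60:n[1]+60,n[0]-65:n[0]+65],(650,600),interpolation=2))
o=ctrl.get_obs();print(o["ee_pos"],o["force"],o["grip_width"],o["qpos"].round(2))
E
```

```text
[0.50591829 0.16438793 0.13300058] [ 0.43302869  0.39087345 -0.12669182] 0.0616205857190398 [ 0.25  0.33  1.66 -0.    1.15 -2.16]
```

View pics/dial.png

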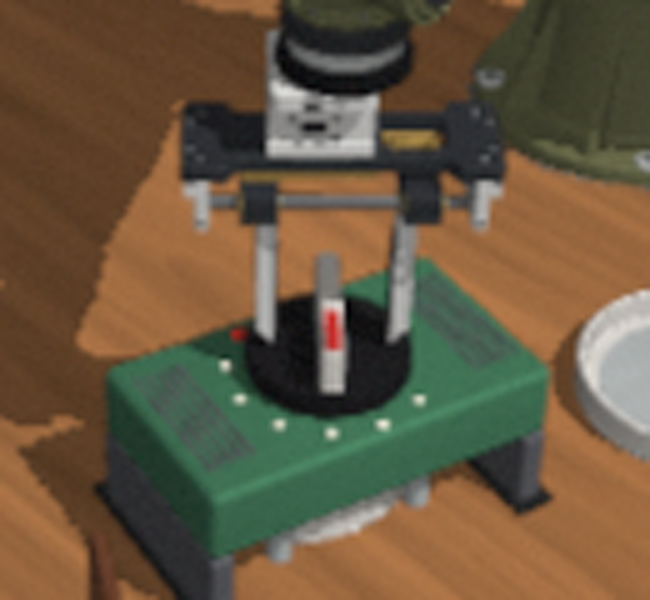

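The fingers stand on either side of the bar, centred on the dial, so I close.

Call:
move_arm(
  increments=[
    [0.3,0,0,0,0,0,0],
    [0,0,0,0,0,0,0],
    [0,0,0,0,0,0,0],
    [0,0,0,0,0,0,0],
    [0,0,0,0,0,0,0],
    [0,0,0,0,0,0,0],
    [0,0,0,0,0,0,0],
    [0,0,0,0,0,0,0],
    [0,0,0,0,0,0,0],
  ],
  force=30,
)

```text
time_s: 16.15
ee_pos: [0.5065, 0.1639, 0.1326]
eef_rot: [-3.14, 0.001, -2.304]
force: [6.1, -5.5, -2.2]
grip_width: 0.0136
grip_force: 30.0
```

Call:
move_arm(
  increments=[
    [0,0,0,0,0,0,0.0873],
    [0,0,0,0,0,0,0.0873],
    [0,0,0,0,0,0,0.0873],
    [0,0,0,0,0,0,0.0873],
    [0,0,0,0,0,0,0.0873],
    [0,0,0,0,0,0,0.0873],
    [0,0,0,0,0,0,0],
    [0,0,0,0,0,0,0],
  ],
)

```text
time_s: 16.95
ee_pos: [0.5063, 0.1642, 0.1326]
eef_rot: [-3.141, 0.001, -2.826]
force: [4.9, -3.2, -1.8]
grip_width: 0.0138
grip_force: 30.0
```

```bash
python3 - <<'E'
from fit import *
p=ctrl.camera("scene"); h=cv2.cvtColor(p["color"],cv2.COLOR_BGR2HSV)
b=((h[...,0]<6)|(h[...,0]>174))&(h[...,1]>150)&(h[...,2]>80)
n,l,st,c=cv2.connectedComponentsWithStats(b.astype(np.uint8)); u0=w2px(p,[.506,.164,.157])[0]
for i in range(1,n):
    if np.hypot(*(c[i]-u0))<40 and st[i,4]>2:
        for z in (.105,.157):
            w=px2w(p,[c[i]],z)[0][:2]-[.506,.164]; print(st[i,4],z,np.hypot(*w).round(3),np.degrees(np.arctan2(w[1],w[0])).round(1))
print(ctrl.get_obs()["moment"].round(2))
E
```

```text
15 0.105 0.037 -110.5
15 0.157 0.035 17.2
4 0.105 0.059 -69.9
4 0.157 0.065 -8.3
[-0.29 -0.87 -0.06]
```

The stripe is at 17° (18° expected), so the dial followed one click. Three more.

Call:
move_arm(
  increments=[
    [0,0,0,0,0,0,0.0873],
    [0,0,0,0,0,0,0.0873],
    [0,0,0,0,0,0,0.0873],
    [0,0,0,0,0,0,0.0873],
    [0,0,0,0,0,0,0.0873],
    [0,0,0,0,0,0,0.0873],
    [0,0,0,0,0,0,0],
    [0,0,0,0,0,0,0.0873],
    [0,0,0,0,0,0,0.0873],
    [0,0,0,0,0,0,0.0873],
    [0,0,0,0,0,0,0.0873],
    [0,0,0,0,0,0,0.0873],
    [0,0,0,0,0,0,0.0873],
    [0,0,0,0,0,0,0],
  ],
)

```text
time_s: 18.4
ee_pos: [0.5064, 0.1649, 0.1326]
eef_rot: [3.139, 0.001, 2.407]
force: [6.9, 2.7, -4.0]
grip_width: 0.0139
grip_force: 30.0
```

Call:
move_arm(
  increments=[
    [0,0,0,0,0,0,0.0873],
    [0,0,0,0,0,0,0.0873],
    [0,0,0,0,0,0,0.0873],
    [0,0,0,0,0,0,0.0873],
    [0,0,0,0,0,0,0.0873],
    [0,0,0,0,0,0,0.0873],
    [0,0,0,0,0,0,0],
    [0,0,0,0,0,0,0],
    [0,0,0,0,0,0,0],
    [0,0,0,0,0,0,0],
  ],
)

```text
time_s: 19.4
ee_pos: [0.5068, 0.1651, 0.1326]
eef_rot: [3.138, -0.0, 1.886]
force: [10.0, 3.6, -5.5]
grip_width: 0.0135
grip_force: 30.0
```

Call:
move_arm(
  increments=[
    [0.6,0,0,0,0,0,0],
    [0.6,0,0,0,0,0,0],
    [0.6,0,0,0,0,0,0],
    [0.6,0,0,0,0,0,0],
    [0.6,0,0,0,0,0,0],
    [0.6,0,0,-0.4,0,0,0],
    [0.6,0,0,-0.7,0,0,0],
    [0.6,0,0,-0.7,0,0,0],
    [0.6,0,0,-0.7,0,0,0],
    [0.6,-0.6,0,-0.4,0,0,0],
    [0.6,-0.8,0,0,0,0,0],
    [0.6,-0.8,0,0,0,0,0],
    [0.6,-0.8,0,0,0,0,0],
    [0.6,-0.8,0,0,0,0,0],
    [0.6,-0.8,0,0,0,0,0],
    [0.6,-0.8,0,0,0,0,0],
    [0.6,-0.6,0,0,0,0,0],
    [0.6,0,0,0,0,0,0],
    [0.6,0,0,0,0,0,0],
  ],
)

```text
time_s: 21.3
ee_pos: [0.5982, -0.121, 0.2771]
eef_rot: [-3.141, -0.0, 1.884]
force: [-0.2, -0.1, -0.1]
grip_width: 0.0563
grip_force: 0.0
```

```bash
python3 - <<'E'
from fit import *
R=np.load("pose.npz")["R"]; c=[]
for nm in("scene","top"):
    p=ctrl.camera(nm); n=w2px(p,[.495,.12,.08])[0].astype(int); im=p["color"].copy()
    if nm=="top":
        H=toW(R,[-.028,0]); rim=w2px(p,np.c_[H[0]+.085*np.cos(A),H[1]+.085*np.sin(A),0*A+.024])
    c.append(cv2.resize(im[n[1]-65:n[1]+65,n[0]-65:n[0]+65],(400,400),interpolation=2))
    if nm=="top":
        for q in (rim-n+65)*400/130: cv2.circle(c[-1],tuple(int(v) for v in q),1,(255,0,255),-1)
cv2.imwrite("pics/end.png",np.hstack(c)); o=ctrl.get_obs(); print(o["time_s"],o["ee_pos"],o["force"])
E
```

```text
21.4 [ 0.59815436 -0.12000321  0.27755124] [ 0.40566696 -0.15220159  0.38959733]
```

View pics/end.png

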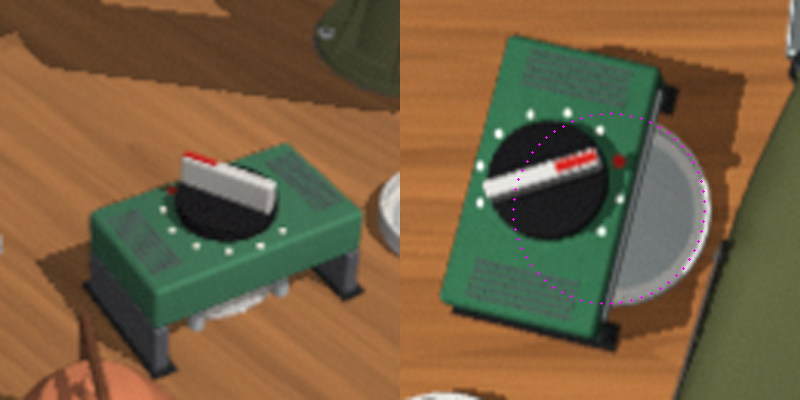

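The pointer's stripe rests at the red mark, near (618,161) in the right half. The pan's rim lies on the predicted home circle to within about 3 mm, and the robot is clear of everything.

```bash
python3 -c "
from station import ctrl
print(ctrl.hand_in())"
```

```text
the job is handed in; nothing more can be done
None
```

I handed the job in at about 21 s: the plate is against both stop posts, within about 3 mm of home in the last picture, and the dial's pointer rests at the red mark; no verdict was returned.

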